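# Fetch the hemmed-in charcoal block from the supplies tray

## Task

In the wooden supplies tray the black charcoal block is hemmed in by the brown bottle and the white pot: first move both of them out of the way, upright, onto the cork mat, and only then fetch the charcoal block and lay it flat on the middle of the soldering turntable. Afterwards put the bottle and the pot back upright, each on the very spot in the tray where it stood at the start. Never let them tip over, and leave the beige soldering block and the blue box where they are.

Things in the scene. Friction and masses are not known exactly. Their poses are not given: they have to be found in the camera images.
- brown_bottle_mid (a point): brown glass bottle with a black cap, an upright cylinder 45 mm in diameter and 90 mm tall; loose. The point is on its axis half-way up (45 mm above its foot); z is its upright axis. It stands in the tray beside the charcoal block, at its left or its right
- white_pot_mid (a point): plain white round pot with a white lid, an upright cylinder 48 mm in diameter and 50 mm tall; loose. The point is on its axis half-way up (25 mm above its foot); z is its upright axis. It stands in the tray on the other side of the charcoal block
- charcoal_block_mid (a point): black charcoal soldering block, 45 mm along its x, 70 mm along its y, 26 mm thick; loose. It lies flat in the middle of the tray, its long side nearly along the tray's x. With the bottle and the pot in place only about 8 mm is free at each of its long sides. The point is its centre (13 mm above its underside)
- tray: fixed wooden supplies tray, 110 mm along its x by 180 mm along its y; grey floor 6 mm thick, dark lips 6 mm wide, 18 mm high at the back (+x) and sides (+y, -y) and 12 mm high at the front (-x, towards the robot). Origin at the centre of its underside, on the worktop. The bottle and the pot stand about 54 mm from its centre, one towards +y and one towards -y
- cork_mat: fixed brown cork mat, 90 mm along its x by 200 mm along its y, 4 mm thick, lying between the robot and the tray, for parking the bottle and pot. Origin at the centre of its underside, on the worktop. Obstacle: a fixed bottle, 125 mm tall, close at the right of the robot's base (x 0.02, y -0.13); a shoulder that bulges low meets it when joint 1 passes about -0.48 rad; lean the wrist right
- soldering_turntable: fixed dark round soldering turntable on a ribbed foot (it does not turn); its level top is a disc 108 mm in diameter, 33 mm above the worktop. It stands to the left or the right of the tray. Origin at the centre of its underside, on the worktop
- beige_block: beige soldering block with dark burn marks, 64 x 100 x 22 mm, lying farther left on the bench; not needed, leave it. Origin at the centre of its underside
- emery_box: small blue box with a pale label, 50 x 70 x 24 mm, lying farther left and back on the bench; not needed, leave it. Origin at the centre of its underside
There are look-alikes about, which are no part of the job. Of the things that look like the part that bears charcoal_block_mid, the larger one is meant.

How it is judged:
By the outcome, as a careful person would: the job done as asked, in the order asked, and still so for the second after the job is handed in, with the robot touching nothing.
It also fails if it takes over 106 s, if anything falls off the work surface, if the arm or the gripper's body presses on something with over 40 N, if the wrist force passes 120 N, or if a joint passes its speed limit or range.

## Robot

A 6-joint arm with a two-finger parallel gripper is mounted at the origin on the work surface; the furniture and walls round the work are solid. World frame = base frame: x ahead of the robot, y to its left, z up, the work surface at z = 0. Lengths are in mm, angles in rad, forces in N, time in s.
With the tool pointing down it reaches from about 300 to 775 mm from the base axis. Payload 14.6 kg.
Tool frame: the origin (TCP) lies at the very end of the fingers, on their centre line; the grasp point (between the pads) lies 19 mm behind it; z points along the fingers, y is the line along which they close (so a half turn about z gives the same grasp; the last joint's range is limited). The gripper opens to 94 mm and grips with 3 to 60 N. Pads are 16 mm wide; open, the fingers measure 119 mm over their backs; the gripper's body (75 mm by 177 mm) begins 78 mm behind the grasp point.
Start: joints at [-1.323, 0.3, 1.521, -0, 1.321, -0.067], TCP at [170.287, -522.964, 205.446] pointing down, gripper open.
Joint ranges: [-3.03, 3.03], [-0.79, 2.21], [0.23, 2.52], [-1.04, 4.18], [0, 3.07], [-2.55, 2.55]. Speed limits (rad/s): [2.22, 2.22, 2.57, 3.14, 3.14, 3.14].

## Interface

Orientations are given as [roll, pitch, yaw] about the fixed x, y, z axes, in that order (R = Rz(yaw) Ry(pitch) Rx(roll)).
In Python, from cell import manip, camera, get_calibration gives the robot as it stands.
- The arm moves only by the tool arm_command, never from a script. Its argument "targets" is a list of rows, each an object of numbers: "hand": the opening, from -1 (shut) to 1 (fully open), so that 0 is half open; "x", "y", "z": the shift along the tool's x, y, z in m; "yaw": the turn about the tool's z in rad. In form: [{"hand": .., "x": .., "y": .., "z": .., "yaw": ..}, ...]. A call has 1 to 10 rows; each row shifts and turns the commanded pose from where the row before left it, along the tool's axes as they then stand; what a row does not reach is not made up. A row lasts 1/10 s, in which the tool goes at most 50 mm and 8.59 degrees, less where a joint would pass 70% of its speed; a pose out of reach is approached as far as the arm can. A call is refused whole if a number of a shift passes 0.05 or a number of a turn 0.15, either way. A call with a gripper value outside its range is refused whole. The fingers move at their own pace and stop on an object; "newtons" is the grip in N (left out, the last holds). Time passes only in rows, so rows that do not move let the fingers close. It gives the time, the measured TCP pose, the force, the opening and the grip force at its end, in the units of the state.
- manip.read_state(): the state, without advancing time (a new reading comes with each control period).
- camera(name): name is "scene" or "side" or "wrist"; returns the picture (480x640x3 uint8, red, green, blue); there is no depth.
- get_calibration(name): a dict with "K" (3x3 intrinsics, pixels), "dist_coeffs" ([k1, k2, p1, p2, k3] as OpenCV has them; the pictures are not rectified), "cam_to_world" (4x4, takes a point from camera to world coordinates). Camera axes: x right, y up, looking along -z (the intrinsics and any distortion apply to the point x, -y, -z); pixel columns grow to the right and rows downward; lengths in mm; the calibration is good to about 2 mm. A picture is of the moment at which its call begins: read the wrist's pose just before it. get_calibration takes no time and is no camera call; for the wrist camera it gives the pose at the moment of the call.
- manip.sign_off(): hands the job in; it is judged then, once.
The state is a dict: "clock": time; "joints": joint angles; "qd": joint speeds; "effort": joint torques, N m; "eef_pos": TCP position; "eef_rot": TCP orientation; "wrist_force": force on the tool from outside, world axes, zero at the start; "moment": the same for the moment, N m; "finger_gap": finger opening in mm; "finger_force": force on a finger pad.
Only numpy, scipy, OpenCV 4.12 (cv2) and the standard library are available. Lean on these libraries where they do the work, as an engineer would, in place of code of your own. Each camera call takes 0.05 s, during which the arm holds its last target. There are 200 camera calls.

## Working session

There is one attempt and no reset: what is moved stays moved. The work goes in short steps, Python scripts to look and compute and a tool call to move; the robot and the scene stay as the last step left them, time stands still between calls to the robot, and variables do not carry over. Pictures are saved under pics/ and viewed, at most 14 in all, crops included, and the job is handed in when it is done.

Besides the shell and the picture viewer there is one more tool, called after "Call:" as name([rows], argument=value, ...), one row to a line, values as JSON. arm_command: Moves the arm, as the interface text tells. Its arguments: {"type":"object","properties":{"targets":{"type":"array"},"newtons":{"type":"number"}},"required":["targets"]}

```bash
ls; mkdir -p pics; python3 - <<'E'
from cell import manip,camera,get_calibration
import cv2
s=manip.read_state();print(s)
for n in("scene","side","wrist"):
    cv2.imwrite(f"pics/{n}0.png",camera(n)[:,:,::-1]);c=get_calibration(n);print(n,c["K"],c["dist_coeffs"],c["cam_to_world"])
E
```

```text
pics
{'clock': 0.0, 'joints': array([-1.32261463e+00,  3.00458975e-01,  1.52162072e+00, -2.57062266e-06,
        1.32068882e+00, -6.65868517e-02]), 'qd': array([ 0.00031354, -0.00083091,  0.00073481,  0.0017352 ,  0.00060664,
       -0.00168869]), 'effort': array([-5.68965661e-04, -5.31808090e+01, -3.52734911e+01,  7.08033610e-02,
        2.44546984e-02, -5.98027577e-05]), 'eef_pos': array([ 170.21335318, -522.70752023,  204.87621435]), 'eef_rot': array([-3.14041923e+00, -7.57547718e-05,  3.14769146e-01]), 'wrist_force': array([ 0.46749792, -0.1971514 ,  1.03955156]), 'moment': array([-0.02050623, -0.00164101,  0.01708742]), 'finger_force': 0.0, 'finger_gap': 93.98820458065046}
scene [[496.09068178   0.         320.39674944]
 [  0.         496.09068178 236.608386  ]
 [  0.           0.           1.        ]] [-0.06473648  0.          0.          0.          0.        ] [[-7.03257171e-01  2.91102578e-01 -6.48605150e-01 -2.30714316e+02]
 [-7.10821938e-01 -3.04221920e-01  6.34177574e-01  6.25716032e+02]
 [-1.27091767e-02  9.07032697e-01  4.20868346e-01  5.37082327e+02]
 [ 0.00000000e+00
[... 272 characters left out ...]
2 -7.74640243e-02  3.88591899e+02]
 [-9.14931968e-02 -4.09380853e-01  9.07764459e-01  8.76127702e+02]
 [ 1.43673954e-02  9.10950364e-01  4.12265706e-01  4.74035058e+02]
 [ 0.00000000e+00  0.00000000e+00  0.00000000e+00  1.00000000e+00]]
wrist [[371.60755045   0.         318.80275874]
 [  0.         371.60755045 236.32523438]
 [  0.           0.           1.        ]] [-0.01656005  0.          0.          0.          0.        ] [[ 3.10434394e-01  9.12332724e-01  2.66982187e-01  2.47750754e+02]
 [-9.50594749e-01  2.97841528e-01  8.75216895e-02 -4.97443149e+02]
 [ 3.30518552e-04 -2.80961608e-01  9.59718951e-01  3.83599335e+02]
 [ 0.00000000e+00  0.00000000e+00  0.00000000e+00  1.00000000e+00]]
```

View pics/scene0.png

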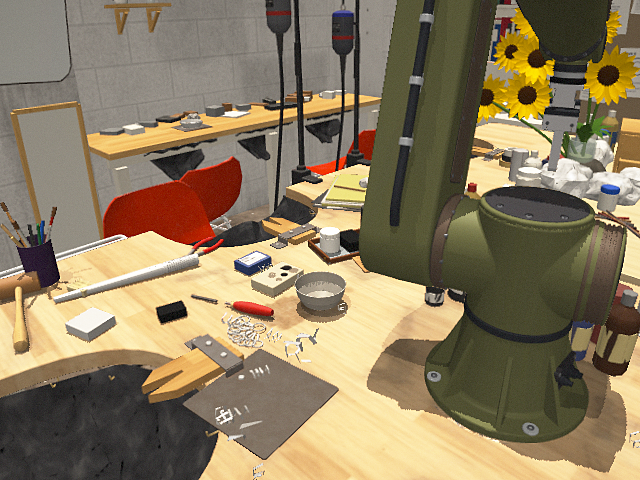

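View pics/side0.png

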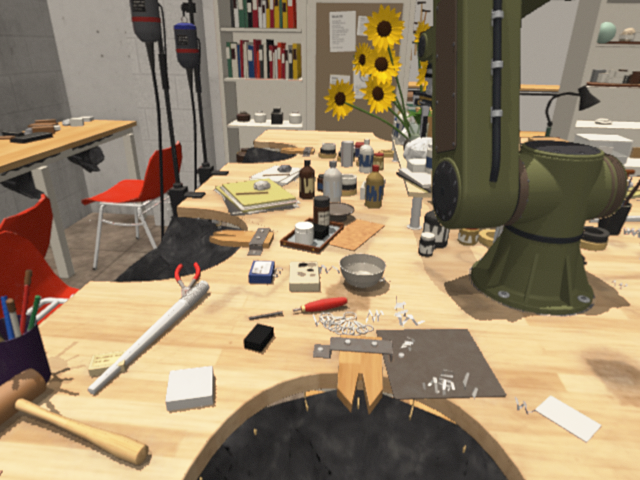

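The side view shows the tray at about (312,235), with the white pot at (304,230), the brown bottle at (321,215) and the cork mat at (356,235). The dark turntable is behind it at (340,211). A loose black block at (258,336) on the bench is a look-alike.

```bash
cat > h.py <<'E'
from cell import manip,camera,get_calibration
import cv2,numpy as np
def ray(c,uv,z):
    p=cv2.undistortPoints(np.array([[uv]],float),c["K"],np.array(c["dist_coeffs"]))[0,0]
    M=c["cam_to_world"];d=M[:3,:3]@np.array([p[0],-p[1],-1.]);o=M[:3,3]
    return (o+d*(z-o[2])/d[2])[:2]
def px(c,P):
    M=np.linalg.inv(c["cam_to_world"]);q=M[:3,:3]@np.array(P,float)+M[:3,3];q=q*[1,-1,-1]
    return cv2.projectPoints(q.reshape(1,3),np.zeros(3),np.zeros(3),c["K"],np.array(c["dist_coeffs"]))[0].ravel()
E
python3 - <<'E'
from h import *
c=get_calibration("side")
for n,uv,z in[("traynearL",(281,245),18),("pot top",(304,225),56),("bottle top",(321,199),96),("mat",(356,235),4),("tt",(340,211),33),("small",(258,332),13)]:print(n,ray(c,uv,z))
im=cv2.imread("pics/side0.png");cv2.imwrite("pics/sidecrop.png",cv2.resize(im[170:300,230:400],None,fx=4.5,fy=4.5,interpolation=cv2.INTER_CUBIC))
E
```

```text
traynearL [570.00419569 -93.21805526]
pot top [ 517.97081248 -138.96850992]
bottle top [ 483.50139237 -231.21331989]
mat [ 384.66737558 -211.76039129]
tt [ 434.46965917 -315.29465135]
small [548.85693221 259.68075941]
```

View pics/sidecrop.png

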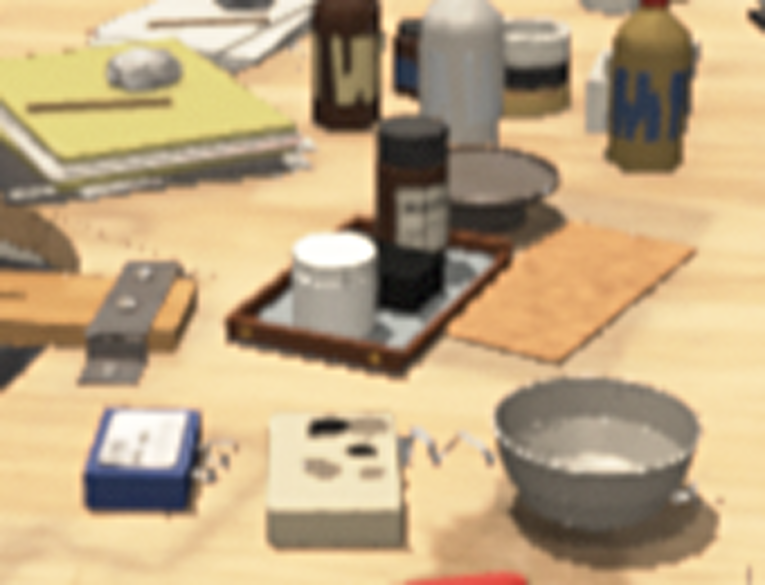

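View pics/wrist0.png

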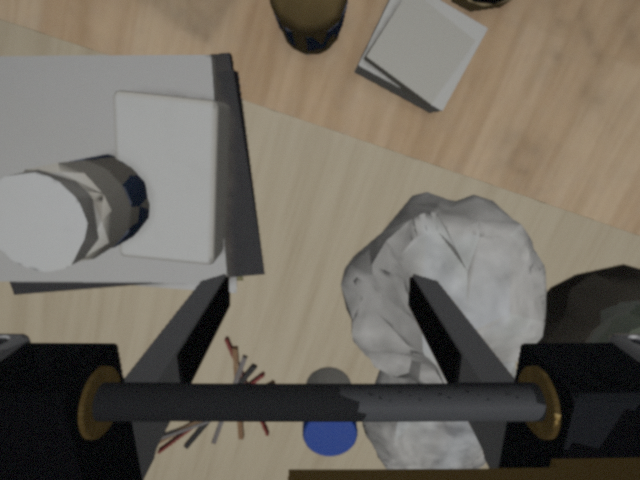

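Candidates for the charcoal block are the black block in the tray, crop (410,275) or side (321,231), and the small black block on the open bench at side (258,336). The one in the tray, between the pot and the bottle, is meant. The crop also shows the turntable right of and behind the tray at side (343,211). Next I check the arm's clearance to the base bottle.

```bash
python3 - <<'E'
from h import *
for n in("scene","side"):
    c=get_calibration(n)
    print(n,"bottle",px(c,(20,-130,0)),px(c,(20,-130,125)))
    for z in(0,60,125,200,250,300):print(z,px(c,(0,0,z)),[px(c,(130*np.cos(a),130*np.sin(a),z)).round() for a in(-1.323+1.571,-1.323-1.571)])
c=get_calibration("side")
for n,q in [("tray corner near -> L",(228,325)),("near R",(405,362)),("far R",(510,243)),("far L",(365,224)),("matA",(555,360)),("matB",(695,245)),("matC",(570,220)),("matD",(450,335))]:
    print(n,ray(c,(230+q[0]/4.5,170+q[1]/4.5),12 if 'mat' not in n else 4).round())
print("tt",ray(c,(230+503/4.5,170+175/4.5),33).round(),[ray(c,(230+u/4.5,170+175/4.5),33).round() for u in(450,558)])
E
```

```text
scene bottle [527.50881549 340.39980367] [540.14186619 279.15475921]
0 [503.46193395 381.89356028] [array([426., 356.]), array([592., 410.])]
60 [509.45385858 351.39252316] [array([429., 327.]), array([602., 379.])]
125 [516.31094778 315.75750495] [array([432., 293.]), array([613., 342.])]
200 [524.71459744 270.96466663] [array([436., 251.]), array([627., 295.])]
250 [530.61642412 238.72034941] [array([439., 220.]), array([637., 260.])]
300 [536.75836074 204.42200962] [array([442., 188.]), array([647., 224.])]
side bottle [502.00067726 256.74730345] [511.83666858 209.53523538]
0 [528.17001509 283.14590772] [array([473., 287.]), array([581., 279.])]
60 [534.05459142 258.93914289] [array([478., 262.]), array([588., 256.])]
125 [540.78504977 231.22991929] [array([483., 234.]), array([596., 228.])]
200 [549.05199708 197.16152548] [array([489., 200.]), array([606., 195.])]
250 [554.88773065 173.08996286] [array([494., 175.]), array([613., 171.])]
300 [561.00446058 147.83945521] [array([499., 149.]), array([620., 147.])]
tray corner near -> L [ 576. -123.]
near R [472. -86.]
far R [ 422. -267.]
far L [ 516. -288.]
matA [ 390. -116.]
matB [ 304. -299.]
matC [ 385. -333.]
matD [ 451. -142.]
tt [ 430. -334.] [array([ 465., -329.]), array([ 394., -339.])]
```

```bash
python3 - <<'E'
from h import *
a=cv2.imread("pics/scene0.png")[170:450,360:640];b=cv2.imread("pics/side0.png")[110:320,430:640]
a=cv2.resize(a,(400,400));b=cv2.resize(b,(400,400));cv2.imwrite("pics/base.png",np.hstack([a,b]))
E
```

```text
(no output)
```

View pics/base.png

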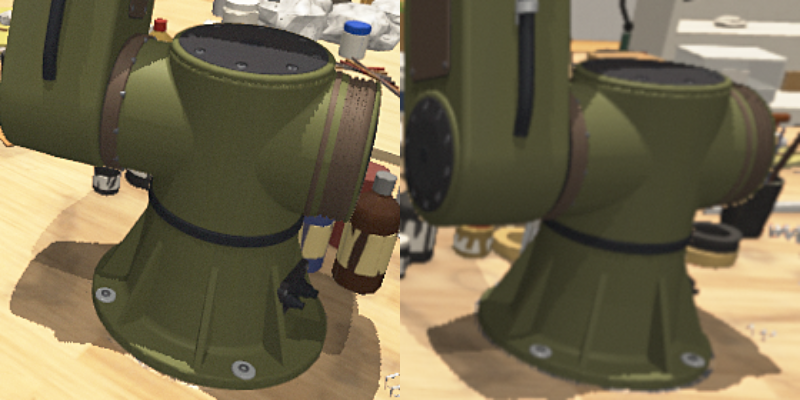

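The base picture shows the shoulder's right cap, with its bottom about 150 mm up. That is higher than the 125 mm base bottle. Next I check where the vase stands relative to the path.

```bash
python3 - <<'E'
from h import *
a,b=get_calibration("scene"),get_calibration("side")
P=(170,-523,205);print(px(a,P),px(b,P))
for z in(0,50,100):print(z,ray(a,(590,160),z).round(),ray(b,(400,160),z).round(), "flower nearest",)
for z in(100,200,300,400):print(z,"flower lowest L side",ray(b,(341,97),z).round(),ray(a,(490,97),z).round())
E
```

```text
[553.56179227 165.26593936] [429.14287484 140.59138256]
0 [  343. -1406.] [  199. -1110.] flower nearest
50 [  289. -1216.] [ 219. -900.] flower nearest
100 [  236. -1027.] [ 239. -691.] flower nearest
100 flower lowest L side [  551. -2735.] [ 1049. -1911.]
200 flower lowest L side [  508. -1769.] [  756. -1331.]
300 flower lowest L side [ 464. -804.] [ 464. -750.]
400 flower lowest L side [421. 161.] [ 171. -170.]
```

Call:
arm_command([
  {"x":0.037,"y":-0.016,"z":-0.0045},
  {"x":0.037,"y":-0.016,"z":-0.0045},
  {"x":0.037,"y":-0.016,"z":-0.0045},
  {"x":0.037,"y":-0.016,"z":-0.0045},
  {"x":0.037,"y":-0.016,"z":-0.0045},
  {"x":0.037,"y":-0.016,"z":-0.0045},
  {"x":0.037,"y":-0.016,"z":-0.0045},
  {"x":0.037,"y":-0.016,"z":-0.0045},
  {"x":0.037,"y":-0.016,"z":-0.0045},
  {"x":0.037,"y":-0.016,"z":-0.0045},
])

```text
schema error: expected keys hand, x, y, z, yaw
```

Call:
arm_command([
  {"yaw":-0.15},
  {"yaw":-0.15},
  {"yaw":-0.15},
  {"yaw":-0.15},
  {"yaw":-0.15},
  {"yaw":-0.15},
  {"yaw":0},
])

```text
schema error: expected keys hand, x, y, z, yaw
```

```bash
python3 - <<'E'
from h import *
s=manip.read_state();print(s["clock"],s["joints"],s["eef_pos"],s["eef_rot"],s["effort"][0],s["wrist_force"])
import pickle
c=get_calibration("wrist");pickle.dump(c,open("w1.pkl","wb"));cv2.imwrite("pics/w1.png",camera("wrist")[:,:,::-1])
E
```

```text
0.15 [-1.32259767e+00  3.00383614e-01  1.52140640e+00 -1.59416160e-05
  1.32067605e+00 -6.65854900e-02] [ 170.24215974 -522.7975918   205.00821097] [-3.14072015e+00 -4.27054419e-05  3.14788085e-01] -0.0008420288031629752 [0.44897726 1.41920032 0.18690217]
```

View pics/w1.png

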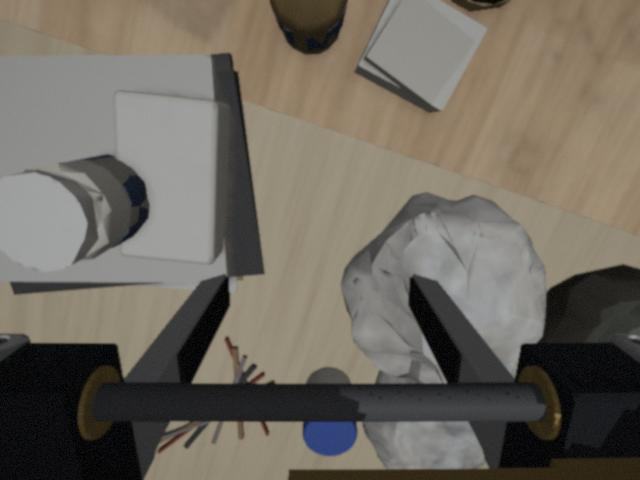

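All five keys are needed in each row. The picture is unchanged because the arm has not moved.

Call:
arm_command([
  {"hand":1,"x":0.037,"y":-0.016,"z":-0.0045,"yaw":0},
  {"hand":1,"x":0.037,"y":-0.016,"z":-0.0045,"yaw":0},
  {"hand":1,"x":0.037,"y":-0.016,"z":-0.0045,"yaw":0},
  {"hand":1,"x":0.037,"y":-0.016,"z":-0.0045,"yaw":0},
  {"hand":1,"x":0.037,"y":-0.016,"z":-0.0045,"yaw":0},
  {"hand":1,"x":0.037,"y":-0.016,"z":-0.0045,"yaw":0},
  {"hand":1,"x":0.037,"y":-0.016,"z":-0.0045,"yaw":0},
  {"hand":1,"x":0.037,"y":-0.016,"z":-0.0045,"yaw":0},
  {"hand":1,"x":0.037,"y":-0.016,"z":-0.0045,"yaw":0},
  {"hand":1,"x":0.037,"y":-0.016,"z":-0.0045,"yaw":0},
])

```text
clock: 1.2
eef_pos: [473.6, -254.9, 250.6]
eef_rot: [-3.142, 0.0, 0.315]
wrist_force: [0.3, -1.4, -0.1]
finger_gap: 94.1
finger_force: 0.0
```

Call:
arm_command([
  {"hand":1,"x":0,"y":0,"z":0,"yaw":-0.149},
  {"hand":1,"x":0,"y":0,"z":0,"yaw":-0.149},
  {"hand":1,"x":0,"y":0,"z":0,"yaw":-0.149},
  {"hand":1,"x":0,"y":0,"z":0,"yaw":-0.149},
  {"hand":1,"x":0,"y":0,"z":0,"yaw":-0.149},
  {"hand":1,"x":0,"y":0,"z":0,"yaw":-0.149},
  {"hand":1,"x":0,"y":0,"z":0,"yaw":0},
])

```text
clock: 1.9
eef_pos: [472.5, -256.2, 250.3]
eef_rot: [-3.141, -0.0, 1.211]
wrist_force: [0.4, -0.3, -0.5]
finger_gap: 93.8
finger_force: 0.0
```

```bash
cat >> h.py <<'E'
import pickle
def look(n):
    s=manip.read_state();print("t",s["clock"],"j",s["joints"].round(3),"p",s["eef_pos"].round(1),"rot",s["eef_rot"].round(3),"eff0",round(s["effort"][0],2),"F",s["wrist_force"].round(1),"gap",round(s["finger_gap"],1))
    c=get_calibration("wrist");pickle.dump(c,open(n+".pkl","wb"));cv2.imwrite(f"pics/{n}.png",camera("wrist")[:,:,::-1]);return s,c
E
python3 -c "
from h import *
look('w1')"
```

```text
t 1.9 j [-0.565  0.241  1.491 -0.     1.41  -0.206] p [ 472.5 -256.2  250.3] rot [-3.141 -0.     1.211] eff0 0.01 F [ 0.4 -0.3 -0.5] gap 93.8
```

View pics/w1.png

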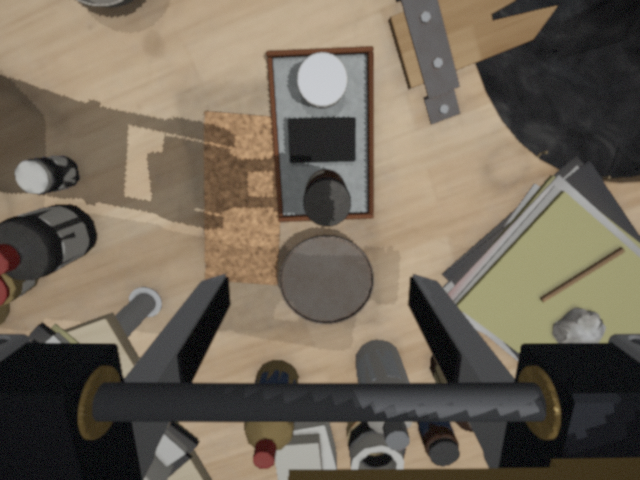

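The picture shows the tray spanning (268–373, 48–217), the pot lid at (322,80) and the charcoal block at (322,139). The bottle is at about (327,197), the turntable disc at (326,278), and the mat corners at about (206,112) and (280,283).

```bash
python3 - <<'E'
from h import *
c=pickle.load(open("w1.pkl","rb"));im=cv2.imread("pics/w1.png");hsv=cv2.cvtColor(im,cv2.COLOR_BGR2HSV);g=hsv[...,2]
def blob(m,x0,y0,x1,y1):
    k=np.zeros_like(m);k[y0:y1,x0:x1]=m[y0:y1,x0:x1];k=cv2.morphologyEx(k,cv2.MORPH_OPEN,np.ones((3,3)))
    cs=cv2.findContours(k,0,2)[0];return max(cs,key=cv2.contourArea)
m=((hsv[...,1]<40)&(g>190)).astype(np.uint8)*255
b=blob(m,285,45,360,115);u,r=cv2.minEnclosingCircle(b);print("pot",u,r,ray(c,u,56))
m=(g<40).astype(np.uint8)*255
b=blob(m,282,108,362,170);rc=cv2.minAreaRect(b);print("char",rc,ray(c,rc[0],32));bx=cv2.boxPoints(rc);print([ray(c,p,32).round(1) for p in bx])
print("dark patch caps",[ (u,v,int(g[v,u])) for u,v in((327,180),(327,190),(327,200),(327,210),(327,218),(327,225),(300,100),(318,165))])
for n,p,z in[("TL",(268,53),18),("TR",(373,48),18),("BR",(373,217),18),("BL",(276,217),12)]:print(n,ray(c,p,z).round(1))
for p in((206,112),(205,280),(280,283),):print("mat",ray(c,p,4).round(1))
print("tt",ray(c,(326,278),33),[ray(c,p,33).round(1) for p in((279,278),(373,278),(326,235),(326,322))])
cv2.imwrite("pics/w1c.png",cv2.resize(im[40:330,195:385],None,fx=3,fy=2.05*1,interpolation=cv2.INTER_CUBIC) if 0 else cv2.resize(im[130:330,260:400],None,fx=3,fy=3,interpolation=cv2.INTER_CUBIC))
E
```

```text
pot (322.3734436035156, 78.85493469238281) 25.281965255737305 [ 519.37670039 -139.80228773]
char ((302.5, 156.0), (12.0, 25.0), 90.0) [ 474.86841792 -200.44390366]
[array([ 464.9, -190.1]), array([ 489.3, -199.3]), array([ 484.9, -210.8]), array([ 460.3, -201.6])]
dark patch caps [(327, 180, 43), (327, 190, 52), (327, 200, 49), (327, 210, 50), (327, 218, 40), (327, 225, 67), (300, 100, 86), (318, 165, 128)]
TL [478.3 -93.6]
TR [ 579.1 -126.5]
BR [ 524.3 -292.6]
BL [ 420. -255.]
mat [ 391.8 -121.1]
mat [ 305.7 -299.6]
mat [ 391.1 -335.8]
tt [ 450.41581783 -337.88551652] [array([ 399.9, -318.9]), array([ 501. , -356.9]), array([ 468.2, -289.6]), array([ 430.9, -391. ])]
```

View pics/w1c.png

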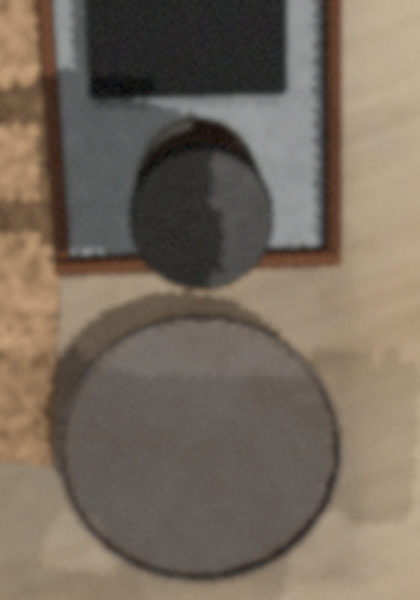

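The enlarged crop shows the bottle's cap circle centred at (201,217), which is px (327,202). The turntable is at (203,447), which is px (327.7,279). The block's front edge is at px row 161, and it is clearly the large one.

```bash
python3 - <<'E'
from h import *
c=pickle.load(open("w1.pkl","rb"))
b=ray(c,(327,202.3),96);p=ray(c,(322.4,78.9),56);ch=ray(c,(322.3,139.3),32)
print("bottle",b,"pot",p,"char",ch,"d",np.linalg.norm(b-p),"mid",(b+p)/2,"az of b->p",np.arctan2(*(p-b)[::-1]))
print("char corners",[ray(c,q,32).round(1) for q in((289.5,119),(355,116.5),(355,161),(290,162))])
print("tt",ray(c,(327.7,279),33))
print("cap r",np.linalg.norm(ray(c,(304,202.3),96)-ray(c,(350.5,202.3),96)))
E
```

```text
bottle [ 484.94731043 -243.35542465] pot [ 519.38623695 -139.84769203] char [ 500.20031082 -191.82357138] d 109.08661865913248 mid [ 502.16677369 -191.60155834] az of b->p 1.249599320236121
char corners [array([ 475.9, -161.2]), array([ 539.3, -182.4]), array([ 524.7, -224.6]), array([ 460.3, -201.6])]
tt [ 451.81674018 -339.73466241]
cap r 42.28567210582216
```

Call:
arm_command([
  {"hand":1,"x":0.016,"y":0.007,"z":0,"yaw":-0.04},
  {"hand":1,"x":0,"y":0,"z":0.03,"yaw":0},
  {"hand":1,"x":0,"y":0,"z":0.035,"yaw":0},
  {"hand":1,"x":0,"y":0,"z":0.035,"yaw":0},
  {"hand":1,"x":0,"y":0,"z":0.03,"yaw":0},
  {"hand":1,"x":0,"y":0,"z":0,"yaw":0},
])

```text
clock: 2.55
eef_pos: [483.1, -242.8, 117.0]
eef_rot: [-3.135, -0.001, 1.245]
wrist_force: [-0.2, 0.7, 0.2]
finger_gap: 93.9
finger_force: 0.0
```

```bash
python3 -c "
from h import *
s,c=look('w2')
im=cv2.imread('pics/w2.png');print(px(c,(485,-243.4,96)),px(c,(485,-243.4,60)),px(c,(519.4,-139.8,56)))
"
```

```text
t 2.55 j [-0.533  0.373  1.641 -0.     1.134 -0.207] p [ 483.1 -242.8  117. ] rot [-3.135e+00 -1.000e-03  1.245e+00] eff0 0.01 F [-0.2  0.7  0.2] gap 93.9
[323.08818842 275.10196149] [322.79440896 254.65207171] [322.42968315  80.2753808 ]
```

View pics/w2.png

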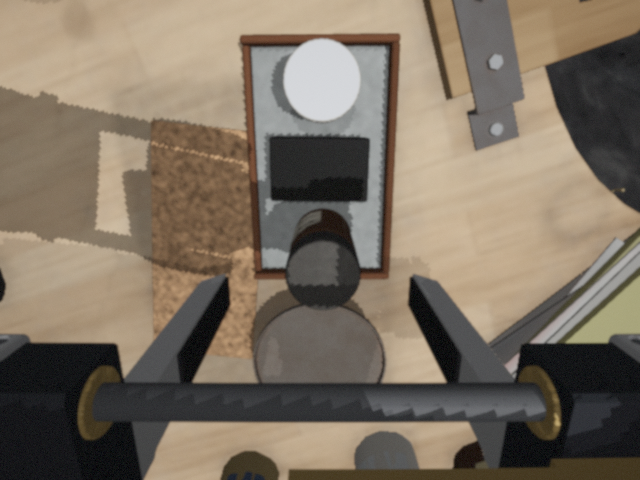

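The bottle cap is at (323,274) and the pot at (322,80), both within a pixel of prediction. I go down and grip.

Call:
arm_command([
  {"hand":1,"x":0,"y":0.002,"z":0.025,"yaw":0},
  {"hand":1,"x":0,"y":0,"z":0.03,"yaw":0},
  {"hand":1,"x":0,"y":0,"z":0.021,"yaw":0},
  {"hand":1,"x":0,"y":0,"z":0,"yaw":0},
  {"hand":-1,"x":0,"y":0,"z":0,"yaw":0},
  {"hand":-1,"x":0,"y":0,"z":0,"yaw":0},
  {"hand":-1,"x":0,"y":0,"z":0,"yaw":0},
  {"hand":-1,"x":0,"y":0,"z":0,"yaw":0},
  {"hand":-1,"x":0,"y":0,"z":0,"yaw":0},
  {"hand":-1,"x":0,"y":0,"z":0,"yaw":0},
], newtons=18)

```text
clock: 3.6
eef_pos: [486.7, -244.4, 44.6]
eef_rot: [3.141, 0.0, 1.249]
wrist_force: [0.6, -0.6, -0.3]
finger_gap: 49.5
finger_force: 0.0
```

Call:
arm_command([
  {"hand":-1,"x":0,"y":0,"z":0,"yaw":0},
  {"hand":-1,"x":0,"y":0,"z":0,"yaw":0},
  {"hand":-1,"x":0,"y":0,"z":0,"yaw":0},
])

```text
clock: 3.9
eef_pos: [486.6, -244.4, 44.5]
eef_rot: [-3.141, 0.0, 1.249]
wrist_force: [-0.5, 1.0, 3.1]
finger_gap: 44.7
finger_force: 18.0
```

Call:
arm_command([
  {"hand":-1,"x":0,"y":0,"z":-0.015,"yaw":0},
  {"hand":-1,"x":0,"y":0,"z":-0.025,"yaw":0},
  {"hand":-1,"x":0,"y":0,"z":-0.025,"yaw":0},
  {"hand":-1,"x":0,"y":0,"z":-0.015,"yaw":0},
  {"hand":-1,"x":-0.01,"y":-0.018,"z":0,"yaw":0},
  {"hand":-1,"x":-0.014,"y":-0.025,"z":0,"yaw":0},
  {"hand":-1,"x":-0.014,"y":-0.026,"z":0,"yaw":0},
  {"hand":-1,"x":-0.014,"y":-0.026,"z":0,"yaw":0},
  {"hand":-1,"x":-0.0095,"y":-0.018,"z":0,"yaw":0},
  {"hand":-1,"x":0,"y":0,"z":0,"yaw":0},
])

```text
clock: 4.9
eef_pos: [358.4, -267.2, 124.4]
eef_rot: [-3.141, -0.0, 1.247]
wrist_force: [0.0, 0.1, -1.6]
finger_gap: 44.8
finger_force: 18.0
```

```bash
python3 -c "
from h import *
s,c=look('w3')
im=cv2.imread('pics/w3.png');cv2.imwrite('pics/w3s.png',im)
"
```

```text
t 4.9 j [-0.723  0.163  1.893 -0.     1.086 -0.399] p [ 358.4 -267.2  124.4] rot [-3.141 -0.     1.247] eff0 -1.35 F [ 0.   0.1 -1.6] gap 44.8
```

View pics/w3.png

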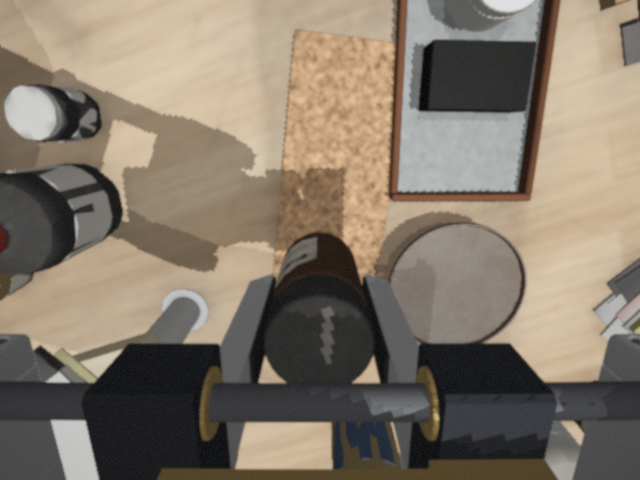

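The picture shows the held bottle at (320,330), over the near end of the mat, which runs from (293,30) down past the bottle. I lower it, release and lift.

Call:
arm_command([
  {"hand":-1,"x":0,"y":0,"z":0.03,"yaw":0},
  {"hand":-1,"x":0,"y":0,"z":0.03,"yaw":0},
  {"hand":-1,"x":0,"y":0,"z":0.014,"yaw":0},
  {"hand":-1,"x":0,"y":0,"z":0.005,"yaw":0},
  {"hand":-1,"x":0,"y":0,"z":0.002,"yaw":0},
  {"hand":-1,"x":0,"y":0,"z":0,"yaw":0},
  {"hand":-1,"x":0,"y":0,"z":0,"yaw":0},
])

```text
clock: 5.65
eef_pos: [360.5, -267.3, 44.2]
eef_rot: [3.14, 0.0, 1.249]
wrist_force: [-0.0, -0.3, -1.0]
finger_gap: 44.8
finger_force: 18.0
```

Call:
arm_command([
  {"hand":-1,"x":0,"y":0,"z":0.0015,"yaw":0},
  {"hand":-1,"x":0,"y":0,"z":0,"yaw":0},
])

```text
clock: 5.85
eef_pos: [360.4, -267.3, 42.5]
eef_rot: [3.14, 0.0, 1.249]
wrist_force: [-0.7, 0.3, 1.9]
finger_gap: 44.9
finger_force: 18.0
```

Call:
arm_command([
  {"hand":1,"x":0,"y":0,"z":0,"yaw":0},
  {"hand":1,"x":0,"y":0,"z":0,"yaw":0},
  {"hand":1,"x":0,"y":0,"z":0,"yaw":0},
  {"hand":1,"x":0,"y":0,"z":0,"yaw":0},
  {"hand":1,"x":0,"y":0,"z":-0.015,"yaw":0},
  {"hand":1,"x":0,"y":0,"z":-0.025,"yaw":0},
  {"hand":1,"x":0,"y":0,"z":-0.03,"yaw":0},
  {"hand":1,"x":0,"y":0,"z":-0.03,"yaw":0},
])

```text
clock: 6.65
eef_pos: [359.8, -266.8, 143.0]
eef_rot: [-3.141, -0.0, 1.249]
wrist_force: [0.6, -0.4, -0.4]
finger_gap: 93.8
finger_force: 0.0
```

Call:
arm_command([
  {"hand":1,"x":0.028,"y":0.018,"z":0,"yaw":0},
  {"hand":1,"x":0.028,"y":0.018,"z":0,"yaw":0},
  {"hand":1,"x":0.028,"y":0.018,"z":0,"yaw":0},
  {"hand":1,"x":0,"y":0,"z":0,"yaw":0},
])

```text
clock: 7.05
eef_pos: [439.7, -202.5, 141.9]
eef_rot: [3.141, -0.0, 1.252]
wrist_force: [-0.5, -0.8, -0.7]
finger_gap: 93.9
finger_force: 0.0
```

```bash
python3 -c "
from h import *
s,c=look('w4')
print(px(c,(519.4,-139.8,56)))"
```

```text
t 7.05 j [-0.508  0.219  1.779  0.     1.143 -0.188] p [ 439.7 -202.5  141.9] rot [ 3.141 -0.     1.252] eff0 2.35 F [-0.5 -0.8 -0.7] gap 93.9
[401.43694679 123.53138796]
```

Call:
arm_command([
  {"hand":1,"x":0.014,"y":0.0093,"z":0,"yaw":0},
  {"hand":1,"x":0.014,"y":0.0093,"z":0,"yaw":0},
  {"hand":1,"x":0,"y":0,"z":0,"yaw":0},
])

```text
clock: 7.4
eef_pos: [464.5, -183.6, 141.8]
eef_rot: [-3.141, -0.0, 1.249]
wrist_force: [-0.6, -0.5, 0.3]
finger_gap: 93.9
finger_force: 0.0
```

```bash
python3 -c "
from h import *
s=manip.read_state();print(s['joints'][0],s['effort'],s['qd'][0],s['eef_pos'])"
```

```text
-0.449772318831227 [  1.50032692 -47.16343403 -33.55844378   0.15946318   0.05268207
   0.56834154] -0.026727295176737102 [ 464.49737285 -183.60091454  141.82761666]
```

Call:
arm_command([
  {"hand":1,"x":0.014,"y":0.0093,"z":0,"yaw":0},
  {"hand":1,"x":0,"y":0,"z":0,"yaw":0},
  {"hand":1,"x":0,"y":0,"z":0,"yaw":0},
  {"hand":1,"x":0,"y":0,"z":0,"yaw":0},
])

```text
clock: 7.8
eef_pos: [477.2, -173.7, 141.9]
eef_rot: [-3.141, 0.0, 1.249]
wrist_force: [-0.2, 0.2, -0.1]
finger_gap: 94.0
finger_force: 0.0
```

```bash
python3 -c "
from h import *
s=manip.read_state();print(s['joints'][0],s['effort'],s['qd'][0],s['eef_pos'])"
```

```text
-0.4210812291697309 [ 2.30375729e-01 -4.88026285e+01 -3.28455234e+01  7.12933321e-02
  2.22125812e-02 -1.19465454e-03] -0.0007682870893577756 [ 477.24350072 -173.65149903  141.92366945]
```

Call:
arm_command([
  {"hand":1,"x":0.015,"y":0.0098,"z":0,"yaw":0},
  {"hand":1,"x":0.015,"y":0.0098,"z":0,"yaw":0},
  {"hand":1,"x":0.0155,"y":0.0097,"z":0,"yaw":0},
  {"hand":1,"x":0,"y":0,"z":0,"yaw":0},
  {"hand":1,"x":0,"y":0,"z":0,"yaw":0},
  {"hand":1,"x":0,"y":0,"z":0,"yaw":0},
])

```text
clock: 8.4
eef_pos: [519.5, -139.6, 141.8]
eef_rot: [-3.141, 0.0, 1.249]
wrist_force: [0.2, 0.3, 0.4]
finger_gap: 94.4
finger_force: 0.0
```

```bash
python3 -c "
from h import *
s,c=look('w5');print(s['effort'][0])
im=cv2.imread('pics/w5.png');hsv=cv2.cvtColor(im,40)
print(px(c,(519.4,-139.8,56)))
m=((hsv[...,1]<40)&(hsv[...,2]>190)).astype(np.uint8)*255;m[:150]=0;m[330:]=0;m[:,:230]=0;m[:,410:]=0
b=max(cv2.findContours(m,0,2)[0],key=cv2.contourArea);u,r=cv2.minEnclosingCircle(b);print(u,r,ray(c,u,56))
"
```

```text
t 8.4 j [-0.331  0.334  1.63  -0.     1.177 -0.009] p [ 519.5 -139.6  141.8] rot [-3.141  0.     1.249] eff0 0.49 F [0.2 0.3 0.4] gap 94.4
0.48562316223978996
[319.22338242 242.11401011]
(298.677734375, 229.3008575439453) 15.183260917663574 [ 508.1426812  -125.62569224]
```

```bash
python3 -c "
from h import *
c=pickle.load(open('w5.pkl','rb'))
im=cv2.imread('pics/w5.png');hsv=cv2.cvtColor(im,40)
print(im[200:290:10,319].tolist());print(im[242,250:400:10].tolist())
"
```

```text
[[96, 98, 98], [100, 103, 105], [145, 151, 153], [142, 148, 150], [140, 145, 148], [139, 145, 147], [138, 142, 145], [182, 181, 180], [27, 28, 28]]
[[131, 152, 168], [49, 68, 101], [148, 148, 145], [148, 148, 145], [188, 189, 188], [194, 192, 191], [145, 150, 151], [140, 145, 147], [140, 146, 147], [141, 147, 148], [139, 141, 139], [157, 157, 154], [112, 113, 111], [64, 80, 109], [141, 166, 183]]
```

Call:
arm_command([
  {"hand":1,"x":0,"y":0,"z":0.03,"yaw":0},
  {"hand":1,"x":0,"y":0,"z":0.035,"yaw":0},
  {"hand":1,"x":0,"y":0,"z":0.03,"yaw":0},
  {"hand":1,"x":0,"y":0,"z":0.02,"yaw":0},
  {"hand":1,"x":0,"y":0,"z":0,"yaw":0},
  {"hand":-1,"x":0,"y":0,"z":0,"yaw":0},
  {"hand":-1,"x":0,"y":0,"z":0,"yaw":0},
  {"hand":-1,"x":0,"y":0,"z":0,"yaw":0},
  {"hand":-1,"x":0,"y":0,"z":0,"yaw":0},
  {"hand":-1,"x":0,"y":0,"z":0,"yaw":0},
])

```text
clock: 9.45
eef_pos: [520.0, -139.5, 27.4]
eef_rot: [3.141, -0.0, 1.249]
wrist_force: [-0.2, 0.2, -0.1]
finger_gap: 57.5
finger_force: 0.0
```

Call:
arm_command([
  {"hand":-1,"x":0,"y":0,"z":0,"yaw":0},
  {"hand":-1,"x":0,"y":0,"z":0,"yaw":0},
  {"hand":-1,"x":0,"y":0,"z":0,"yaw":0},
])

```text
clock: 9.75
eef_pos: [519.8, -139.5, 27.1]
eef_rot: [3.141, -0.0, 1.249]
wrist_force: [-0.4, 0.1, 2.9]
finger_gap: 47.8
finger_force: 18.0
```

Call:
arm_command([
  {"hand":-1,"x":0,"y":0,"z":-0.015,"yaw":0},
  {"hand":-1,"x":0,"y":0,"z":-0.025,"yaw":0},
  {"hand":-1,"x":0,"y":0,"z":-0.02,"yaw":0},
  {"hand":-1,"x":-0.013,"y":-0.016,"z":0,"yaw":0},
  {"hand":-1,"x":-0.02,"y":-0.025,"z":0,"yaw":0},
  {"hand":-1,"x":-0.02,"y":-0.025,"z":0,"yaw":0},
  {"hand":-1,"x":-0.018,"y":-0.022,"z":0,"yaw":0},
  {"hand":-1,"x":-0.01,"y":-0.011,"z":0,"yaw":0},
  {"hand":-1,"x":0,"y":0,"z":0,"yaw":0},
  {"hand":-1,"x":0,"y":0,"z":0.03,"yaw":0},
])

```text
clock: 10.75
eef_pos: [402.8, -186.2, 59.4]
eef_rot: [3.135, 0.001, 1.248]
wrist_force: [1.5, -0.1, -2.1]
finger_gap: 47.7
finger_force: 18.0
```

Call:
arm_command([
  {"hand":-1,"x":0,"y":0,"z":0.02,"yaw":0},
  {"hand":-1,"x":0,"y":0,"z":0.008,"yaw":0},
  {"hand":-1,"x":0,"y":0,"z":0.002,"yaw":0},
  {"hand":-1,"x":0,"y":0,"z":0,"yaw":0},
  {"hand":-1,"x":0,"y":0,"z":0,"yaw":0},
])

```text
clock: 11.25
eef_pos: [400.9, -185.2, 27.7]
eef_rot: [3.14, 0.0, 1.249]
wrist_force: [0.1, -0.2, -0.9]
finger_gap: 47.4
finger_force: 18.0
```

Call:
arm_command([
  {"hand":-1,"x":0,"y":0,"z":0.0025,"yaw":0},
  {"hand":-1,"x":0,"y":0,"z":0,"yaw":0},
])

```text
clock: 11.45
eef_pos: [400.8, -185.3, 25.0]
eef_rot: [3.14, 0.0, 1.249]
wrist_force: [2.0, -0.5, 1.4]
finger_gap: 47.9
finger_force: 18.0
```

Call:
arm_command([
  {"hand":1,"x":0,"y":0,"z":0,"yaw":0},
  {"hand":1,"x":0,"y":0,"z":0,"yaw":0},
  {"hand":1,"x":0,"y":0,"z":0,"yaw":0},
  {"hand":1,"x":0,"y":0,"z":0,"yaw":0},
  {"hand":1,"x":0,"y":0,"z":-0.025,"yaw":0},
  {"hand":1,"x":0,"y":0,"z":-0.035,"yaw":0},
  {"hand":1,"x":0,"y":0,"z":-0.035,"yaw":0},
  {"hand":1,"x":0,"y":0,"z":-0.035,"yaw":0},
])

```text
clock: 12.25
eef_pos: [400.0, -184.9, 155.8]
eef_rot: [-3.141, -0.0, 1.249]
wrist_force: [0.3, 0.8, -0.5]
finger_gap: 93.5
finger_force: 0.0
```

Call:
arm_command([
  {"hand":1,"x":0.006,"y":0.024,"z":0,"yaw":0},
  {"hand":1,"x":0.006,"y":0.024,"z":0,"yaw":0},
  {"hand":1,"x":0.006,"y":0.025,"z":0,"yaw":0},
  {"hand":1,"x":0.007,"y":0.024,"z":0,"yaw":0},
])

```text
clock: 12.65
eef_pos: [501.1, -192.1, 154.4]
eef_rot: [-3.142, 0.0, 1.249]
wrist_force: [0.7, -0.1, 0.9]
finger_gap: 93.5
finger_force: 0.0
```

Call:
arm_command([
  {"hand":1,"x":0,"y":0,"z":0,"yaw":0.149},
  {"hand":1,"x":0,"y":0,"z":0,"yaw":0.149},
  {"hand":1,"x":0,"y":0,"z":0,"yaw":0.149},
  {"hand":1,"x":0,"y":0,"z":0,"yaw":0.149},
  {"hand":1,"x":0,"y":0,"z":0,"yaw":0.149},
  {"hand":1,"x":0,"y":0,"z":0,"yaw":0.149},
  {"hand":1,"x":0,"y":0,"z":0,"yaw":0.149},
  {"hand":1,"x":0,"y":0,"z":0,"yaw":0.149},
  {"hand":1,"x":0,"y":0,"z":0,"yaw":0.149},
  {"hand":1,"x":0,"y":0,"z":0,"yaw":0.149},
])

```text
clock: 13.65
eef_pos: [500.1, -192.0, 154.3]
eef_rot: [-3.142, 0.0, -0.247]
wrist_force: [-0.2, 0.0, 0.1]
finger_gap: 94.0
finger_force: 0.0
```

Call:
arm_command([
  {"hand":1,"x":0,"y":0,"z":0,"yaw":0.08},
  {"hand":1,"x":0,"y":0,"z":0,"yaw":0},
  {"hand":1,"x":0,"y":0,"z":0,"yaw":0},
])

```text
clock: 13.95
eef_pos: [500.1, -192.0, 154.4]
eef_rot: [-3.142, 0.0, -0.319]
wrist_force: [0.6, 0.2, -0.1]
finger_gap: 94.2
finger_force: 0.0
```

```bash
python3 -c "
from h import *
s,c=look('w6');print(px(c,(500.2,-191.8,32)),px(c,(451.8,-339.7,33)))"
```

```text
t 13.95 j [-0.435  0.316  1.624  0.     1.202  1.454] p [ 500.1 -192.   154.4] rot [-3.142  0.    -0.319] eff0 -0.01 F [ 0.6  0.2 -0.1] gap 94.2
[318.00457672 228.96308147] [503.29825506 229.00478871]
```

View pics/w6.png

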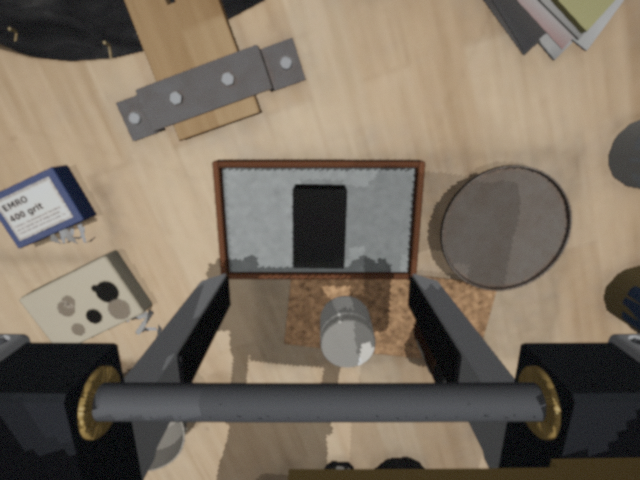

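The picture shows the charcoal block at (320,227), aligned with the fingers, and the turntable centre at (505,227). The pot stands on the mat at (347,330), and the bottle is behind the right finger.

```bash
python3 -c "
from h import *
c=pickle.load(open('w6.pkl','rb'))
im=cv2.imread('pics/w6.png');m=(im.max(2)<60).astype(np.uint8)*255;k=np.zeros_like(m);k[170:275,270:380]=m[170:275,270:380]
k=cv2.morphologyEx(k,2,np.ones((5,5)));b=max(cv2.findContours(k,0,2)[0],key=cv2.contourArea);r=cv2.minAreaRect(b);print(r,ray(c,r[0],32),ray(c,(505.5,227.5),33),[ray(c,p,33).round() for p in((441,227),(570,227),(505,166),(505,289))])"
```

```text
((319.4999694824219, 225.99996948242188), (50.99999237060547, 81.99998474121094), -0.0) [ 502.2483955  -193.79258532] [ 452.51742129 -341.70535322] [array([ 470., -290.]), array([ 436., -394.]), array([ 503., -350.]), array([ 397., -331.])]
```

Call:
arm_command([
  {"hand":1,"x":0.001,"y":0.001,"z":0.03,"yaw":0},
  {"hand":1,"x":0,"y":0,"z":0.035,"yaw":0},
  {"hand":1,"x":0,"y":0,"z":0.035,"yaw":0},
  {"hand":1,"x":0,"y":0,"z":0.03,"yaw":0},
  {"hand":1,"x":0,"y":0,"z":0.012,"yaw":0},
  {"hand":1,"x":0,"y":0,"z":0,"yaw":0},
  {"hand":-1,"x":0,"y":0,"z":0,"yaw":0},
  {"hand":-1,"x":0,"y":0,"z":0,"yaw":0},
  {"hand":-1,"x":0,"y":0,"z":0,"yaw":0},
  {"hand":-1,"x":0,"y":0,"z":0,"yaw":0},
], newtons=25)

```text
clock: 15.0
eef_pos: [501.2, -193.4, 13.2]
eef_rot: [3.141, -0.001, -0.321]
wrist_force: [-0.5, 0.1, -0.7]
finger_gap: 65.2
finger_force: 0.0
```

Call:
arm_command([
  {"hand":-1,"x":0,"y":0,"z":0,"yaw":0},
  {"hand":-1,"x":0,"y":0,"z":0,"yaw":0},
  {"hand":-1,"x":0,"y":0,"z":0,"yaw":0},
  {"hand":-1,"x":0,"y":0,"z":0,"yaw":0},
  {"hand":-1,"x":0,"y":0,"z":0,"yaw":0},
])

```text
clock: 15.5
eef_pos: [500.8, -193.3, 12.5]
eef_rot: [-3.142, -0.0, -0.321]
wrist_force: [-1.1, 0.9, 2.9]
finger_gap: 44.5
finger_force: 25.0
```

Call:
arm_command([
  {"hand":-1,"x":0,"y":0,"z":-0.02,"yaw":0},
  {"hand":-1,"x":0,"y":0,"z":-0.03,"yaw":0},
  {"hand":-1,"x":0,"y":0,"z":-0.03,"yaw":0},
  {"hand":-1,"x":0,"y":0.02,"z":0,"yaw":0},
  {"hand":-1,"x":0,"y":0.03,"z":0,"yaw":0},
  {"hand":-1,"x":0,"y":0.03,"z":0,"yaw":0},
  {"hand":-1,"x":0,"y":0.03,"z":0,"yaw":0},
  {"hand":-1,"x":0,"y":0.03,"z":0,"yaw":0},
  {"hand":-1,"x":0,"y":0.0155,"z":0,"yaw":0},
  {"hand":-1,"x":0,"y":0,"z":0,"yaw":0},
])

```text
clock: 16.5
eef_pos: [451.1, -341.9, 92.2]
eef_rot: [-3.142, 0.0, -0.323]
wrist_force: [0.8, 0.4, -0.3]
finger_gap: 45.0
finger_force: 25.0
```

Call:
arm_command([
  {"hand":-1,"x":0,"y":0,"z":0.02,"yaw":0},
  {"hand":-1,"x":0,"y":0,"z":0.02,"yaw":0},
  {"hand":-1,"x":0,"y":0,"z":0.008,"yaw":0},
  {"hand":-1,"x":0,"y":0,"z":0,"yaw":0},
  {"hand":-1,"x":0,"y":0,"z":0,"yaw":0},
])

```text
clock: 17.0
eef_pos: [452.3, -340.5, 45.2]
eef_rot: [3.141, -0.001, -0.321]
wrist_force: [0.1, 0.6, 0.4]
finger_gap: 45.0
finger_force: 25.0
```

Call:
arm_command([
  {"hand":-1,"x":0,"y":0,"z":0.003,"yaw":0},
  {"hand":-1,"x":0,"y":0,"z":0.002,"yaw":0},
  {"hand":-1,"x":0,"y":0,"z":0,"yaw":0},
  {"hand":-1,"x":0,"y":0,"z":0,"yaw":0},
])

```text
clock: 17.4
eef_pos: [451.7, -340.8, 39.6]
eef_rot: [3.142, -0.0, -0.321]
wrist_force: [0.3, -0.2, -0.6]
finger_gap: 44.8
finger_force: 25.0
```

Call:
arm_command([
  {"hand":-1,"x":0,"y":0,"z":0.0005,"yaw":0},
  {"hand":-1,"x":0,"y":0,"z":0,"yaw":0},
  {"hand":1,"x":0,"y":0,"z":0,"yaw":0},
  {"hand":1,"x":0,"y":0,"z":0,"yaw":0},
  {"hand":1,"x":0,"y":0,"z":0,"yaw":0},
  {"hand":1,"x":0,"y":0,"z":0,"yaw":0},
  {"hand":1,"x":0,"y":0,"z":-0.025,"yaw":0},
  {"hand":1,"x":0,"y":0,"z":-0.035,"yaw":0},
  {"hand":1,"x":0,"y":0,"z":-0.035,"yaw":0},
  {"hand":1,"x":0,"y":0,"z":-0.02,"yaw":0},
])

```text
clock: 18.4
eef_pos: [452.2, -341.2, 156.8]
eef_rot: [3.14, -0.003, -0.321]
wrist_force: [-0.2, 0.6, 0.1]
finger_gap: 93.8
finger_force: 0.0
```

```bash
python3 -c "
from h import *
s,c=look('w7');print(px(c,(360.4,-267.3,94)),px(c,(400.8,-185.3,54)))"
```

```text
t 18.4 j [-0.711  0.378  1.534  0.     1.227  1.181] p [ 452.2 -341.2  156.8] rot [ 3.14e+00 -3.00e-03 -3.21e-01] eff0 0.03 F [-0.2  0.6  0.1] gap 93.8
[264.56406452 388.12156856] [165.69053603 344.7709106 ]
```

View pics/w7.png

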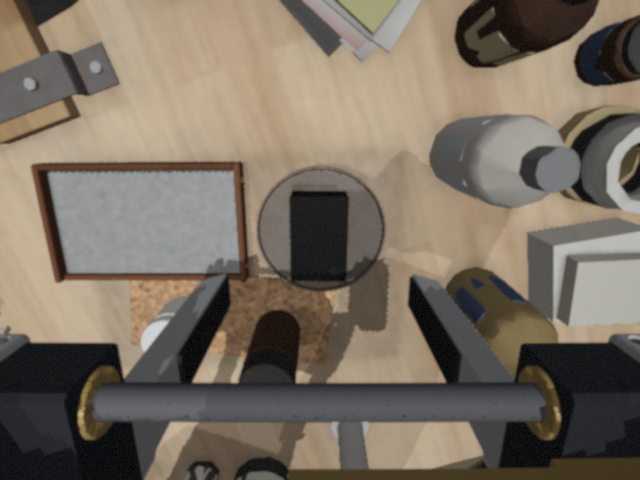

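The picture shows the charcoal block flat at (319,236) on the disc, whose centre is at (321,228). The bottle is upright at (270,345) and the pot is at (165,330).

```bash
python3 -c "
from h import *
c=pickle.load(open('w7.pkl','rb'))
im=cv2.imread('pics/w7.png')
m=(im.max(2)<60).astype(np.uint8)*255;k=np.zeros_like(m);k[175:288,270:370]=m[175:288,270:370]
k=cv2.morphologyEx(k,2,np.ones((5,5)));b=max(cv2.findContours(k,0,2)[0],key=cv2.contourArea);r=cv2.minAreaRect(b);print(r,ray(c,r[0],59))
print('edges mid',ray(c,(319,282),59),ray(c,(319,197),59))
print('tt',[ray(c,p,33) for p in ((321,228),)], (ray(c,(258,228),33)+ray(c,(384,228),33))/2,(ray(c,(321,166),33)+ray(c,(321,290),33))/2)
print(im[180:290:3,319].max(1))
R=np.array([[.95,-.314],[-.314,-.95]]);print(R@(ray(c,r[0],59)-ray(c,(321,228),33)))"
```

```text
((329.5, 238.0), (94.0, 79.0), 90.0) [ 449.14967525 -349.55360361]
edges mid [ 416.74218296 -330.22488736] [ 482.21845749 -351.93648135]
tt [array([ 452.24587467, -343.84256691])] [ 452.24228132 -343.86433762] [ 449.79027631 -343.0332637 ]
[122 118 105 104  26  20  34  29  35  37  30  27  27  29  27  29  32  31
  33  28  31  30  31  33  31  29  30  25  28  27  29  23  19  26  66  72
  56]
[-1.14812393  6.39769148]
```

Call:
arm_command([
  {"hand":1,"x":0,"y":0,"z":0,"yaw":-0.149},
  {"hand":1,"x":0,"y":0,"z":0,"yaw":-0.149},
  {"hand":1,"x":0,"y":0,"z":0,"yaw":-0.149},
  {"hand":1,"x":0,"y":0,"z":0,"yaw":-0.149},
  {"hand":1,"x":0,"y":0,"z":0,"yaw":-0.149},
  {"hand":1,"x":0,"y":0,"z":0,"yaw":-0.149},
  {"hand":1,"x":0,"y":0,"z":0,"yaw":-0.149},
  {"hand":1,"x":0,"y":0,"z":0,"yaw":-0.149},
  {"hand":1,"x":0,"y":0,"z":0,"yaw":-0.149},
  {"hand":1,"x":0,"y":0,"z":0,"yaw":-0.149},
])

```text
clock: 19.45
eef_pos: [451.6, -340.7, 153.1]
eef_rot: [-3.141, -0.0, 1.175]
wrist_force: [0.3, 0.1, -0.3]
finger_gap: 93.5
finger_force: 0.0
```

Call:
arm_command([
  {"hand":1,"x":0,"y":0,"z":0,"yaw":-0.08},
  {"hand":1,"x":0.026,"y":-0.0195,"z":0,"yaw":0},
  {"hand":1,"x":0.026,"y":-0.0195,"z":0,"yaw":0},
  {"hand":1,"x":0.026,"y":-0.0195,"z":0,"yaw":0},
  {"hand":1,"x":0.026,"y":-0.0195,"z":0,"yaw":0},
  {"hand":1,"x":0.027,"y":-0.0195,"z":0,"yaw":0},
  {"hand":1,"x":0,"y":0,"z":0,"yaw":0},
  {"hand":1,"x":0,"y":0,"z":0,"yaw":0},
  {"hand":1,"x":0,"y":0,"z":0,"yaw":0},
])

```text
clock: 20.35
eef_pos: [400.9, -186.3, 153.8]
eef_rot: [3.142, 0.0, 1.248]
wrist_force: [0.2, 0.2, -0.8]
finger_gap: 94.1
finger_force: 0.0
```

Call:
arm_command([
  {"hand":1,"x":0.001,"y":0,"z":0.03,"yaw":0},
  {"hand":1,"x":0,"y":0,"z":0.035,"yaw":0},
  {"hand":1,"x":0,"y":0,"z":0.035,"yaw":0},
  {"hand":1,"x":0,"y":0,"z":0.0285,"yaw":0},
  {"hand":1,"x":0,"y":0,"z":0,"yaw":0},
  {"hand":1,"x":0,"y":0,"z":0,"yaw":0},
  {"hand":-1,"x":0,"y":0,"z":0,"yaw":0},
  {"hand":-1,"x":0,"y":0,"z":0,"yaw":0},
  {"hand":-1,"x":0,"y":0,"z":0,"yaw":0},
  {"hand":-1,"x":0,"y":0,"z":0,"yaw":0},
], newtons=18)

```text
clock: 21.35
eef_pos: [401.2, -184.9, 26.0]
eef_rot: [3.141, 0.0, 1.249]
wrist_force: [0.1, -0.4, -0.4]
finger_gap: 65.3
finger_force: 0.0
```

Call:
arm_command([
  {"hand":-1,"x":0,"y":0,"z":0,"yaw":0},
  {"hand":-1,"x":0,"y":0,"z":0,"yaw":0},
  {"hand":-1,"x":0,"y":0,"z":0,"yaw":0},
  {"hand":-1,"x":0,"y":0,"z":0,"yaw":0},
])

```text
clock: 21.75
eef_pos: [401.0, -184.7, 25.5]
eef_rot: [3.142, -0.0, 1.249]
wrist_force: [-0.7, 0.5, 2.4]
finger_gap: 47.5
finger_force: 18.0
```

Call:
arm_command([
  {"hand":-1,"x":0,"y":0,"z":-0.015,"yaw":0},
  {"hand":-1,"x":0,"y":0,"z":-0.025,"yaw":0},
  {"hand":-1,"x":0,"y":0,"z":-0.02,"yaw":0},
  {"hand":-1,"x":0.013,"y":0.016,"z":0,"yaw":0},
  {"hand":-1,"x":0.02,"y":0.025,"z":0,"yaw":0},
  {"hand":-1,"x":0.02,"y":0.025,"z":0,"yaw":0},
  {"hand":-1,"x":0.018,"y":0.021,"z":0,"yaw":0},
  {"hand":-1,"x":0.01,"y":0.011,"z":0,"yaw":0},
  {"hand":-1,"x":0,"y":0,"z":0,"yaw":0},
  {"hand":-1,"x":0,"y":0,"z":0,"yaw":0},
])

```text
clock: 22.75
eef_pos: [519.0, -138.9, 85.0]
eef_rot: [-3.141, 0.0, 1.249]
wrist_force: [0.8, 0.2, -1.2]
finger_gap: 48.1
finger_force: 18.0
```

Call:
arm_command([
  {"hand":-1,"x":0,"y":0,"z":0.025,"yaw":0},
  {"hand":-1,"x":0,"y":0,"z":0.02,"yaw":0},
  {"hand":-1,"x":0,"y":0,"z":0.008,"yaw":0},
  {"hand":-1,"x":0,"y":0,"z":0,"yaw":0},
  {"hand":-1,"x":0,"y":0,"z":0,"yaw":0},
  {"hand":-1,"x":0,"y":0,"z":0,"yaw":0},
])

```text
clock: 23.35
eef_pos: [520.0, -139.2, 33.5]
eef_rot: [3.14, 0.0, 1.249]
wrist_force: [0.2, 0.2, -0.8]
finger_gap: 47.8
finger_force: 18.0
```

Position is good; 6 mm still to go down.

Call:
arm_command([
  {"hand":-1,"x":0,"y":0,"z":0.004,"yaw":0},
  {"hand":-1,"x":0,"y":0,"z":0.002,"yaw":0},
  {"hand":-1,"x":0,"y":0,"z":0,"yaw":0},
  {"hand":-1,"x":0,"y":0,"z":0,"yaw":0},
  {"hand":-1,"x":0,"y":0,"z":0,"yaw":0},
])

```text
clock: 23.85
eef_pos: [519.8, -139.0, 27.2]
eef_rot: [3.141, 0.0, 1.249]
wrist_force: [-2.9, 2.1, 8.4]
finger_gap: 47.6
finger_force: 18.0
```

Call:
arm_command([
  {"hand":1,"x":0,"y":0,"z":0,"yaw":0},
  {"hand":1,"x":0,"y":0,"z":0,"yaw":0},
  {"hand":1,"x":0,"y":0,"z":0,"yaw":0},
  {"hand":1,"x":0,"y":0,"z":0,"yaw":0},
  {"hand":1,"x":0,"y":0,"z":-0.025,"yaw":0},
  {"hand":1,"x":0,"y":0,"z":-0.035,"yaw":0},
  {"hand":1,"x":0,"y":0,"z":-0.035,"yaw":0},
  {"hand":1,"x":0,"y":0,"z":-0.035,"yaw":0},
  {"hand":1,"x":0,"y":0,"z":0,"yaw":0},
])

```text
clock: 24.75
eef_pos: [521.3, -139.5, 161.0]
eef_rot: [3.134, 0.0, 1.249]
wrist_force: [0.6, 0.8, -0.0]
finger_gap: 94.0
finger_force: 0.0
```

Call:
arm_command([
  {"hand":1,"x":-0.025,"y":-0.016,"z":0,"yaw":0},
  {"hand":1,"x":-0.025,"y":-0.016,"z":0,"yaw":0},
  {"hand":1,"x":-0.025,"y":-0.016,"z":0,"yaw":0},
  {"hand":1,"x":-0.025,"y":-0.016,"z":0,"yaw":0},
  {"hand":1,"x":-0.025,"y":-0.016,"z":0,"yaw":0},
  {"hand":1,"x":-0.025,"y":-0.016,"z":0,"yaw":0},
  {"hand":1,"x":-0.022,"y":-0.0147,"z":0,"yaw":0},
  {"hand":1,"x":0,"y":0,"z":0,"yaw":0},
  {"hand":1,"x":0,"y":0,"z":0,"yaw":0},
  {"hand":1,"x":0,"y":0,"z":0,"yaw":0},
])

```text
clock: 25.75
eef_pos: [360.6, -266.6, 156.2]
eef_rot: [-3.141, -0.0, 1.249]
wrist_force: [1.0, -0.2, -0.0]
finger_gap: 93.8
finger_force: 0.0
```

Call:
arm_command([
  {"hand":1,"x":-0.0005,"y":0,"z":0.03,"yaw":0},
  {"hand":1,"x":0,"y":0,"z":0.035,"yaw":0},
  {"hand":1,"x":0,"y":0,"z":0.03,"yaw":0},
  {"hand":1,"x":0,"y":0,"z":0.0185,"yaw":0},
  {"hand":1,"x":0,"y":0,"z":0,"yaw":0},
  {"hand":1,"x":0,"y":0,"z":0,"yaw":0},
  {"hand":-1,"x":0,"y":0,"z":0,"yaw":0},
  {"hand":-1,"x":0,"y":0,"z":0,"yaw":0},
  {"hand":-1,"x":0,"y":0,"z":0,"yaw":0},
  {"hand":-1,"x":0,"y":0,"z":0,"yaw":0},
])

```text
clock: 26.75
eef_pos: [360.1, -267.6, 43.3]
eef_rot: [3.141, 0.0, 1.249]
wrist_force: [0.8, 0.1, 0.3]
finger_gap: 65.5
finger_force: 0.0
```

Call:
arm_command([
  {"hand":-1,"x":0,"y":0,"z":0,"yaw":0},
  {"hand":-1,"x":0,"y":0,"z":0,"yaw":0},
  {"hand":-1,"x":0,"y":0,"z":0,"yaw":0},
  {"hand":-1,"x":0,"y":0,"z":0,"yaw":0},
  {"hand":-1,"x":0,"y":0,"z":0,"yaw":0},
])

```text
clock: 27.25
eef_pos: [360.0, -267.6, 43.0]
eef_rot: [3.142, 0.0, 1.249]
wrist_force: [-0.2, 0.2, 0.3]
finger_gap: 44.8
finger_force: 18.0
```

Call:
arm_command([
  {"hand":-1,"x":0,"y":0,"z":-0.015,"yaw":0},
  {"hand":-1,"x":0,"y":0,"z":-0.025,"yaw":0},
  {"hand":-1,"x":0,"y":0,"z":-0.025,"yaw":0},
  {"hand":-1,"x":0.01,"y":0.018,"z":0,"yaw":0},
  {"hand":-1,"x":0.014,"y":0.025,"z":0,"yaw":0},
  {"hand":-1,"x":0.014,"y":0.025,"z":0,"yaw":0},
  {"hand":-1,"x":0.014,"y":0.025,"z":0,"yaw":0},
  {"hand":-1,"x":0.0102,"y":0.0182,"z":0,"yaw":0},
  {"hand":-1,"x":0,"y":0,"z":0,"yaw":0},
  {"hand":-1,"x":0,"y":0,"z":0,"yaw":0},
])

```text
clock: 28.25
eef_pos: [484.7, -243.4, 107.4]
eef_rot: [-3.14, -0.0, 1.249]
wrist_force: [0.1, 0.7, -2.2]
finger_gap: 44.7
finger_force: 18.0
```

Call:
arm_command([
  {"hand":-1,"x":0,"y":0,"z":0.025,"yaw":0},
  {"hand":-1,"x":0,"y":0,"z":0.02,"yaw":0},
  {"hand":-1,"x":0,"y":0,"z":0.01,"yaw":0},
  {"hand":-1,"x":0,"y":0,"z":0,"yaw":0},
  {"hand":-1,"x":0,"y":0,"z":0,"yaw":0},
  {"hand":-1,"x":0,"y":0,"z":0,"yaw":0},
])

```text
clock: 28.85
eef_pos: [485.5, -244.1, 54.0]
eef_rot: [3.14, 0.0, 1.249]
wrist_force: [-0.4, -1.1, -1.7]
finger_gap: 44.7
finger_force: 18.0
```

Call:
arm_command([
  {"hand":-1,"x":0,"y":0,"z":0.006,"yaw":0},
  {"hand":-1,"x":0,"y":0,"z":0.002,"yaw":0},
  {"hand":-1,"x":0,"y":0,"z":0.001,"yaw":0},
  {"hand":-1,"x":0,"y":0,"z":0,"yaw":0},
  {"hand":-1,"x":0,"y":0,"z":0,"yaw":0},
  {"hand":-1,"x":0,"y":0,"z":0,"yaw":0},
])

```text
clock: 29.45
eef_pos: [485.3, -243.8, 44.9]
eef_rot: [3.141, 0.0, 1.249]
wrist_force: [-4.4, 2.9, 11.6]
finger_gap: 44.5
finger_force: 18.0
```

Call:
arm_command([
  {"hand":1,"x":0,"y":0,"z":0,"yaw":0},
  {"hand":1,"x":0,"y":0,"z":0,"yaw":0},
  {"hand":1,"x":0,"y":0,"z":0,"yaw":0},
  {"hand":1,"x":0,"y":0,"z":0,"yaw":0},
  {"hand":1,"x":0,"y":0,"z":-0.02,"yaw":0},
  {"hand":1,"x":0,"y":0,"z":-0.035,"yaw":0},
  {"hand":1,"x":0,"y":0,"z":-0.035,"yaw":0},
  {"hand":1,"x":0,"y":0,"z":-0.035,"yaw":0},
  {"hand":1,"x":0,"y":0,"z":-0.035,"yaw":0},
])

```text
clock: 30.35
eef_pos: [485.0, -243.6, 205.4]
eef_rot: [3.142, 0.0, 1.249]
wrist_force: [0.4, 0.2, 0.2]
finger_gap: 93.5
finger_force: 0.0
```

Call:
arm_command([
  {"hand":1,"x":0,"y":0,"z":-0.035,"yaw":0.038},
  {"hand":1,"x":-0.016,"y":-0.008,"z":-0.01,"yaw":0},
  {"hand":1,"x":0,"y":0,"z":0,"yaw":0},
  {"hand":1,"x":0,"y":0,"z":0,"yaw":0},
  {"hand":1,"x":0,"y":0,"z":0,"yaw":0},
])

```text
clock: 30.85
eef_pos: [472.0, -255.4, 247.7]
eef_rot: [-3.14, -0.0, 1.211]
wrist_force: [-0.1, -0.5, 0.2]
finger_gap: 94.2
finger_force: 0.0
```

```bash
python3 -c "
from h import *
s,c=look('w8')
for n,P in (('bottle',(485,-243.4,96)),('pot',(519.4,-139.8,56)),('tt',(452,-342,59))):print(n,px(c,P))
a=cv2.imread('pics/w1.png');b=cv2.imread('pics/w8.png')
o=np.hstack([cv2.resize(i[30:340,190:400],(400,590)) for i in(a,b)]);cv2.imwrite('pics/cmp.png',o)"
```

```text
t 30.85 j [-0.564  0.242  1.496  0.     1.406 -0.204] p [ 472.  -255.4  247.7] rot [-3.14  -0.     1.211] eff0 -0.33 F [-0.1 -0.5  0.2] gap 94.2
bottle [328.19875289 203.61564719]
pot [323.48324216  79.31152991]
tt [330.18584584 291.76764629]
```

View pics/cmp.png

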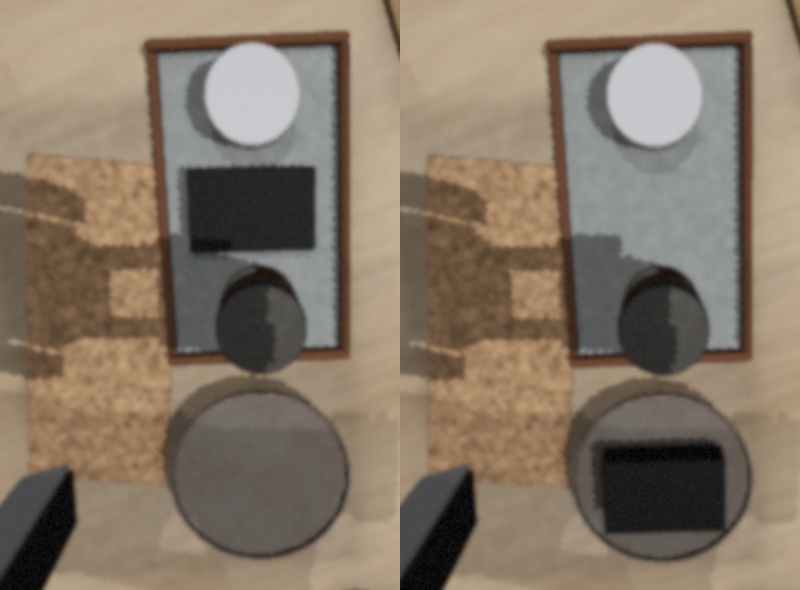

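The two views match. The pot, (252,94) then and (254,95) now, and the bottle, (261,325) then and (264,325) now, stand where they did to about 1 mm. The charcoal block lies flat on the turntable disc.

```bash
python3 -c "
from cell import manip
print(manip.sign_off())"
```

```text
the job is handed in; nothing more can be done
None
```

The job is handed in, with no verdict shown: the charcoal block lies flat within about 3 mm of the turntable's middle, and the bottle and pot stand upright within about 1–2 mm of their starting spots in the tray (about 31 s used).

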